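# Clear the winder's catch tray and hold the gauge tweezers at their marked gap

### The job

Clear the winder's catch tray: move the two finished reel hubs from it into the empty tote, setting each one down rather than dropping it. Then lift the sprung tweezers off their rest and hold them level in the air with their tips above the emptied catch tray, ready for the next tape end, squeezed so that the pointer stands between the two raised lines of the gap marker near the tips. Finish still holding the tweezers there with that gap steady, and leave the other things on the bench where they are.

Things in the scene. Friction and masses are not known exactly. Their poses are not given: they have to be found in the camera images.
- tray: Catch tray, grey painted shallow open box fixed on the bench in front of the low white winder (75 mm high, spindles 110 mm; its face is 160 mm from the tray's centre along the tray's +x, a chute under 60 mm high joins them). 180 mm (x) by 200 mm (y), 20 mm high, walls and floor 4 mm. Origin: centre of its underside; x points to the winder, z up.
- tote: Empty tote, grey plastic open box fixed on the bench on one side of the tray (either side). 240 mm (x) by 160 mm (y), 60 mm high, walls 4 mm, floor about 4 mm thick. Origin: centre of its underside, z up. Both hubs fit upright in it, one towards each end of its x axis.
- hub1_center (a point): A finished reel hub, bare aluminium, standing upright in the catch tray: a foot flange 52 mm across and 8 mm thick, then (above a short cone, 12 mm up) a plain round boss 34 mm across, up to the full height of 50 mm. This point: its centre, half-way up (25 mm above its underside), z up. 120 g. Grasp the boss from above.
- hub2_center (a point): The second reel hub, the same as the first. Which is which does not matter.
- hub1: The first hub itself; origin at the centre of its underside.
- hub2: The second hub itself; origin at the centre of its underside.
- rest: Tweezers rest fixed on the bench on the other side of the tray: pale grey base plate 190 mm (x) by 90 mm (y), 8 mm thick, with two light wooden cross blocks whose tops are 40 mm above the bench; the tweezers lie across them. Origin: centre of its underside, z up.
- tweezers: Sprung steel gauge tweezers, 172 mm long, 80 g, lying flat (legs side by side) on the rest. Origin: underside of the tail, between the legs' roots; x points along them to the tips, y from the fixed leg (-y) to the moving leg (+y), z up. The fixed leg is one with the tail block (40 mm wide, 14 mm high) and a flat aluminium gauge bar across the tips at x = 138 mm, up to 15 mm above the underside.
- tw_grip (a point): Where to grip: tweezers x = 93 mm, y = 0, 9 mm above their underside, tweezers axes. Dark grip plates 36 mm long, 18 mm high on the outer faces of the legs: fixed leg's outer face at y = -19 mm, moving leg's at +19 mm + 93 mm x (0.12 - tw_leg); 49 mm over both when relaxed. Squeeze along y, from above; free space beside and below (down to the 8 mm base). Centre of mass within 15 mm, tailwards.
- tw_tip (a point): Inner side of the fixed leg's tip: on tweezers x = 150 mm, y = -10 mm, 5 mm above their underside; that is 57 mm ahead of the grip point along the tweezers' x. Tweezers axes.
- tw_leg (a joint): Hinge angle of the moving leg, rad: 0 relaxed and open (tip gap 34 mm), grows as the legs are squeezed, at most 0.22 (nearly shut). Legs parallel at 0.12; tip gap = 16 mm + 150 mm x (0.12 - value). It springs back open: squeezing at the grip plates takes about 4.8 N to start and 4.8 N more for each 0.10 rad. Nothing stops it at the marked gap.
- tw_mark (a joint): Where the gap marker is set along the gauge bar, m (0 to 0.012, different each time; it stays where it is by friction): the marker's centre lies at tweezers y = 4 mm + value. The pointer is at the marker's centre when tw_leg = 0.12 - (value - 0.006) / 0.138.
- tw_pointer (a point): The pointer: thin dark rod (2.8 mm across, along the tweezers' x) carried by the moving leg over the gauge bar, 22.5 mm above the tweezers' underside. This point: the rod's axis, above the middle of the gauge bar. Squeezing moves it towards the tweezers' -y.
- tw_line (a point): The gap marker: white plate 20 by 17 mm riding on the gauge bar, with two raised black lines along the tweezers' x, 9 mm apart (2 mm wide each). This point: midway between the two lines, on top; tweezers axes. The pointer has to stand between the lines.
- nut: Bystander: plain steel collar, 26 mm across, 12 mm high, lying on the front end of the rest's base plate, under the tweezers' tips.
- spanner: Bystander: steel spanner, 150 mm, lying at the right.
- driver: Bystander: screwdriver, 170 mm, lying at the left.
- bottle: Bystander: white bottle, 60 mm across, 150 mm high, at the back left.
- core: Bystander: empty cardboard ring core, 90 mm across, 30 mm high, at the back right.
- jar: Bystander: clear jar with black cap, 70 mm across, 80 mm high, at the left.
- carton: Bystander: closed cardboard carton, 120 x 90 x 60 mm, at the right.

How it is judged (in metres and radians):
On the way, in this order (a step that is already met when the one before it is completed fails the run):
1. both hubs stand or lie released in the tote (x of hub1_center in the frame of tote between -0.116 and 0.116 m and y of hub1_center in the frame of tote between -0.076 and 0.076 m and z of each of hub1_center, hub2_center in the frame of tote below 0.05 m and contact force between each of hub1, hub2 and the fingers below 0.05 N and linear speed of each of hub1, hub2 below 0.05 m/s and x of hub2_center in the frame of tote between -0.116 and 0.116 m and y of hub2_center in the frame of tote between -0.076 and 0.076 m), for 0.2 s.
2. the tweezers are lifted clear of their rest in the fingers (height (world z) of tw_grip above 0.08 m and height (world z) of tw_tip above 0.06 m and contact force between tweezers and the fingers above 1.5 N and contact force between tweezers and rest below 0.05 N), for 0.2 s.
At the end, for the whole second after the job is handed in: Hubs at rest, let go, in the tote. Tweezers in the fingers only: grip over 80 mm and tips over 60 mm up, touching no rest, tray or tote, level within 0.3 rad, fixed tip over the tray, pointer within 3.5 mm of the middle of the marker, still (leg under 0.05 rad/s, body under 30 mm/s) (all of step 1 and all of step 2 and angle between tweezers's own z axis and vertical below 0.3 rad and y of tw_pointer in the frame of tw_line between -0.0035 and 0.0035 m and velocity of joint tw_leg between -0.05 and 0.05 rad/s and linear speed of tweezers below 0.03 m/s and x of tw_tip in the frame of tray between -0.09 and 0.09 m and y of tw_tip in the frame of tray between -0.1 and 0.1 m and contact force between tweezers and tray below 0.05 N and contact force between tweezers and tote below 0.05 N); the arm keeps its last pose, push and grip.
It fails at once if hub1 is dropped (falls freely faster than 0.8 m/s, some 30 mm) (linear speed of hub1 above 0.8 m/s and contact force between hub1 and the fingers below 0.05 N).
It fails at once if hub2 is dropped (falls freely faster than 0.8 m/s, some 30 mm) (linear speed of hub2 above 0.8 m/s and contact force between hub2 and the fingers below 0.05 N).
It fails at once if a bystander is moved by more than 30 mm (distance of any of nut, spanner, driver, bottle, core, jar, carton from where it was at the start of the episode above 0.03 m).
It also fails if it takes over 67 s, if anything falls off the work surface, if the arm or the gripper's body presses on something with over 40 N, if the wrist force passes 120 N, or if a joint passes its speed limit or range.

### The arm

A 6-joint arm with a two-finger parallel gripper is mounted at the origin on the work surface. World frame = base frame: x ahead of the robot, y to its left, z up, the work surface at z = 0. Lengths are in m, angles in degrees, forces in N, time in s.
With the tool pointing down it reaches from about 0.325 to 0.85 m from the base axis. Payload 15.5 kg.
Tool frame: the origin (TCP) lies at the very end of the fingers, on their centre line; the grasp point (between the pads) lies arm.grip_depth behind it (arm.grip_depth is the distance from the TCP to the grasp point, in m); z points along the fingers, y is the direction in which the jaws open and shut (so a half turn about z gives the same grasp; the last joint's range is limited). The gripper opens to 91 mm and grips with 3 to 60 N. Pads are 32 mm wide; open, the fingers measure 118 mm over their backs; the gripper's body (76 mm by 178 mm) begins 60 mm behind the grasp point.
Start: joints at [65.174, 28.281, 77.091, -0, 74.628, -5.472], TCP at [0.207, 0.59, 0.186] pointing down, gripper open.
Joint ranges: [-166.48, 166.48], [-47.26, 123.95], [12.59, 153.08], [-70.14, 250.14], [6.76, 159.57], [-176.63, 176.63]. Speed limits (degrees/s): [108.29, 108.29, 147.25, 172.46, 172.46, 172.46].

### API

Orientations are given as a 3x3 rotation matrix whose columns are the frame's x, y, z axes.
In Python, from rig import arm gives the robot as it stands. Calls block until the motion is done:
- arm.move_to(position, orientation): joint-space move of the TCP to a pose.
- arm.move_l(position, orientation=None, feed=0.15): straight line of the TCP; orientation=None keeps the orientation; feed is the mean speed in m/s.
- arm.move_joints(angles): joint-space move.
- arm.grip(opening): finger opening in m; the grip force is fixed at half the most; returns when the fingers have stopped.
- arm.sleep(seconds).
- arm.solve_ik(position, orientation): joint angles nearest the present ones, or None.
- arm.snapshot(name): name is "side" or "top" or "wrist"; returns the picture (420x560x3 uint8, red, green, blue); there is no depth.
- arm.get_calibration(name): a dict with "intrinsics" (3x3 intrinsics, pixels), "cam_to_world" (4x4, takes a point from camera to world coordinates). Camera axes: x right, y down, z forward; pixel columns grow to the right and rows downward; lengths in m; the calibration is good to about 2 mm. A picture is of the moment at which its call begins: read the wrist's pose just before it. get_calibration takes no time and is no camera call; for the wrist camera it gives the pose at the moment of the call.
A pose or a line that the arm cannot do raises arm.Unreachable and nothing moves.
- arm.sign_off(): hands the job in, once; it reports no verdict.
Readings, each from a call of its own:
- arm.current_t(): time.
- arm.current_joint_positions(): joint angles.
- arm.current_dq(): joint speeds.
- arm.current_tau(): joint torques, N m.
- arm.current_ee_pos(): TCP position.
- arm.current_tool_rot(): TCP orientation.
- arm.current_force(): force on the tool from outside, world axes, zero at the start.
- arm.current_torque(): the same for the moment, N m.
- arm.current_width(): finger opening in m.
Only numpy, scipy, OpenCV 4.12 (cv2) and the standard library are available. Lean on these libraries where they do the work, as an engineer would, in place of code of your own. Each camera call takes 0.05 s, during which the arm holds its last target.

## Working session

There is one attempt and no reset: what is moved stays moved. The work goes in short steps, each a Python script; the robot and the scene stay as the last script left them, time stands still between calls to the robot, and variables do not carry over. Pictures are saved under pics/ and viewed, and the job is handed in when it is done.

```bash
ls; mkdir -p pics; python3 - <<'E'
from rig import arm
import cv2
for n in ["side","top","wrist"]:
    c=arm.get_calibration(n); print(n,c["intrinsics"].tolist() if hasattr(c["intrinsics"],'tolist') else c["intrinsics"]); print(c["cam_to_world"])
    cv2.imwrite(f"pics/a_{n}.png",arm.snapshot(n)[:,:,::-1])
print(arm.current_t(),arm.grip_depth,arm.current_width(),arm.current_tool_rot())
E
```

```text
pics
side [[529.3462024472476, 0.0, 281.8439132574468], [0.0, 529.3462024472476, 212.0890264250356], [0.0, 0.0, 1.0]]
[[ 0.96245471 -0.13621309  0.23479125  0.20907002]
 [-0.27076192 -0.54296705  0.79490551 -1.13610313]
 [ 0.01920738 -0.82863307 -0.55946251  0.88396251]
 [ 0.          0.          0.          1.        ]]
top [[533.6809837561054, 0.0, 277.03973876967723], [0.0, 533.6809837561054, 207.10750925592822], [0.0, 0.0, 1.0]]
[[-0.09505694 -0.96902157  0.2279504   0.17446672]
 [-0.99545469  0.09387361 -0.01605316  0.01182134]
 [-0.00584266 -0.22844026 -0.9735404   1.79479614]
 [ 0.          0.          0.          1.        ]]
wrist [[351.964687628379, 0.0, 274.5643130827537], [0.0, 351.964687628379, 209.99547330842876], [0.0, 0.0, 1.0]]
[[ 3.31144179e-01  9.01207873e-01  2.79585231e-01  1.27012025e-01]
 [ 9.43580141e-01 -3.16203975e-01 -9.83441049e-02  6.16979489e-01]
 [-2.22520141e-04  2.96377150e-01 -9.55070958e-01  3.84440885e-01]
 [ 0.00000000e+00  0.00000000e+00  0.00000000e+00  1.00000000e+00]]
0.15 0.0188 0.09133396930674935 [[-9.43496148e-01  3.31383266e-01 -3.87050007e-04]
 [ 3.31383479e-01  9.43495789e-01 -8.27611840e-04]
 [ 9.09233376e-05 -9.09110561e-04 -9.99999583e-01]]
```

View pics/a_side.png

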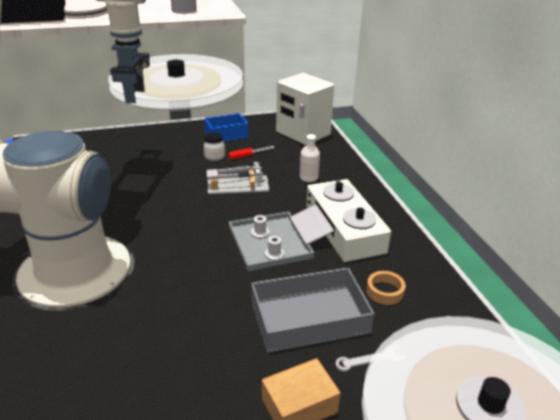

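View pics/a_top.png

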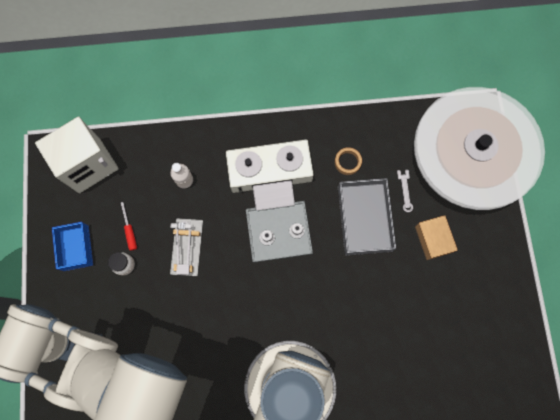

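View pics/a_wrist.png

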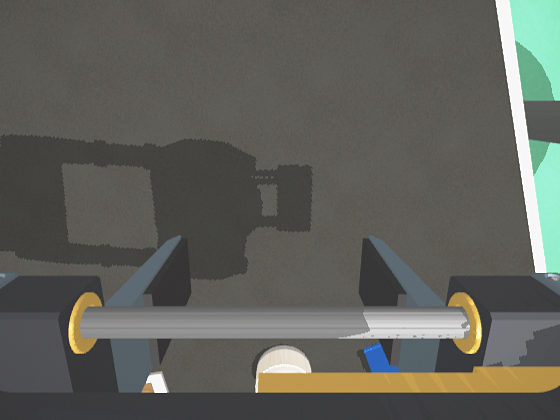

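```bash
cat > h.py <<'E'
import numpy as np, cv2
from rig import arm
def ray(cal,px):
    K=np.array(cal["intrinsics"]);T=np.array(cal["cam_to_world"])
    d=T[:3,:3]@np.linalg.inv(K)@np.array([px[0],px[1],1.]); return T[:3,3],d
def onz(cal,px,z):
    o,d=ray(cal,px); return o+d*(z-o[2])/d[2]
def tri(obs):
    A=np.zeros((3,3));b=np.zeros(3);R=[]
    for c,p in obs:
        o,d=ray(c,p);d=d/np.linalg.norm(d);P=np.eye(3)-np.outer(d,d);A+=P;b+=P@o;R.append((P,o))
    x=np.linalg.solve(A,b); return x,[float(np.linalg.norm(P@(x-o))) for P,o in R]
def proj(cal,X):
    K=np.array(cal["intrinsics"]);T=np.array(cal["cam_to_world"])
    c=T[:3,:3].T@(np.array(X)-T[:3,3]); p=K@c; return p[:2]/p[2]
def Rz(deg):
    # tool pointing down, tool x axis at world heading deg
    a=np.radians(deg);x=np.array([np.cos(a),np.sin(a),0]);z=np.array([0,0,-1.]);return np.column_stack([x,np.cross(z,x),z])
def snap(name,fn):
    c=arm.get_calibration(name);im=arm.snapshot(name)[:,:,::-1].copy();cv2.imwrite(f"pics/{fn}.png",im)
    np.savez(f"pics/{fn}.npz",intrinsics=c["intrinsics"],cam_to_world=c["cam_to_world"]);return c,im
def load(fn):
    c=np.load(f"pics/{fn}.npz");return {k:c[k] for k in c},cv2.imread(f"pics/{fn}.png")
E
python3 - <<'E'
from h import *
t=arm.get_calibration("top");s=arm.get_calibration("side")
for n,a,b in [("hubA",(266,235),(260,218)),("hubB",(297,228),(275,240))]: print(n,tri([(t,a),(s,b)]))
for n,p,z in [("tray",(279,231),0.02),("tote",(368,216),0.03),("rest",(186,247),.02)]: print(n,onz(t,p,z))
for n,p in [("tray",[(247,210),(304,204),(312,255),(252,261)]),("tote",[(340,183),(386,179),(395,249),(346,254)]),("rest",[(176,220),(202,222),(198,275),(170,272)])]:
  for q in p: print(n,onz(t,q,{"tray":.02,"tote":.06,"rest":.008}[n]).round(3))
# reach checks for view poses
for p in [(0.5,0.05,.25),(0.45,.2,.25),(0.4,.2,.22)]:
  for a in [0,90,180,-90]: print(p,a,arm.solve_ik(p,Rz(a)))
E
python3 - <<'E'
import cv2
im=cv2.imread('pics/a_top.png')[160:300,140:420];cv2.imwrite('pics/a_topc.png',cv2.resize(im,None,fx=2.8,fy=2.8,interpolation=3))
E
```

```text
hubA (array([0.49092227, 0.02850847, 0.05491775]), [8.86940842441121e-05, 8.869408424413035e-05])
hubB (array([ 0.50514806, -0.07613203,  0.05306772]), [0.00019995686290453173, 0.00019995686290448907])
tray [ 0.50680525 -0.01615378  0.02      ]
tote [ 0.52730698 -0.32036669  0.03      ]
rest [0.48245293 0.30016046 0.02      ]
tray [0.59  0.086 0.02 ]
tray [ 0.592 -0.11   0.02 ]
tray [ 0.415 -0.118  0.02 ]
tray [0.414 0.083 0.02 ]
tote [ 0.643 -0.236  0.06 ]
tote [ 0.642 -0.392  0.06 ]
tote [ 0.403 -0.388  0.06 ]
tote [ 0.402 -0.226  0.06 ]
rest [0.581 0.331 0.008]
rest [0.566 0.243 0.008]
rest [0.386 0.267 0.008]
rest [0.405 0.36  0.008]
(0.5, 0.05, 0.25) 0 [-1.10120497e+00  1.47579990e+01  8.85553595e+01 -2.54444375e-14
  7.66866415e+01  8.88987950e+01]
(0.5, 0.05, 0.25) 90 [-1.10120497e+00  1.47579990e+01  8.85553595e+01 -2.54444375e-14
  7.66866415e+01 -1.10120497e+00]
(0.5, 0.05, 0.25) 180 [-1.10120497e+00  1.47579990e+01  8.85553595e+01 -2.54444375e-14
  7.66866415e+01 -9.11012050e+01]
(0.5, 0.05, 0.25) -90 None
(0.45, 0.2, 0.25) 0 [ 1.70109810e+01  1.38862423e+01  8.97987990e+0
[... 190 characters left out ...]
180 [ 1.70109810e+01  1.38862423e+01  8.97987990e+01 -2.54444375e-14
  7.63149587e+01 -7.29890190e+01]
(0.45, 0.2, 0.25) -90 [ 1.70109810e+01  1.38862423e+01  8.97987990e+01 -2.54444375e-14
  7.63149587e+01 -1.62989019e+02]
(0.4, 0.2, 0.22) 0 [ 1.89064771e+01  1.17010896e+01  9.79912769e+01 -2.54444375e-14
  7.03076335e+01  1.08906477e+02]
(0.4, 0.2, 0.22) 90 [ 1.89064771e+01  1.17010896e+01  9.79912769e+01 -2.54444375e-14
  7.03076335e+01  1.89064771e+01]
(0.4, 0.2, 0.22) 180 [ 1.89064771e+01  1.17010896e+01  9.79912769e+01 -2.54444375e-14
  7.03076335e+01 -7.10935229e+01]
(0.4, 0.2, 0.22) -90 [ 1.89064771e+01  1.17010896e+01  9.79912769e+01 -2.54444375e-14
  7.03076335e+01 -1.61093523e+02]
```

View pics/a_topc.png

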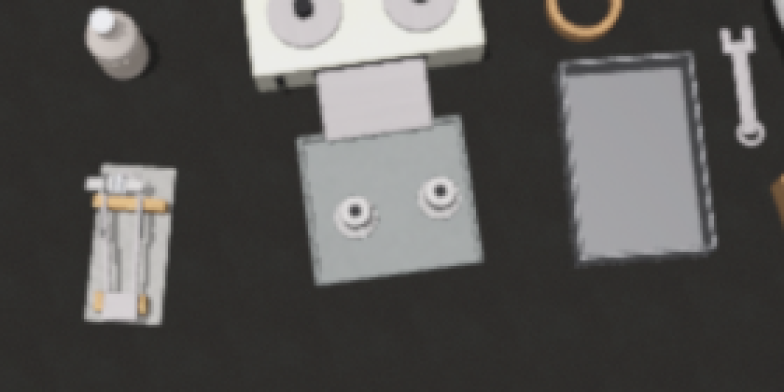

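```bash
python3 - <<'E'
from h import *
for i,p in enumerate([(.46,.27,.28),(.50,.19,.28),(.47,-.03,.28),(.52,-.1,.28)]):
    arm.move_to(p,Rz(90)); snap("wrist",f"b{i}"); print(arm.current_t())
E
```

```text
1.7417
2.2417
3.1833
3.6667
```

View pics/b0.png

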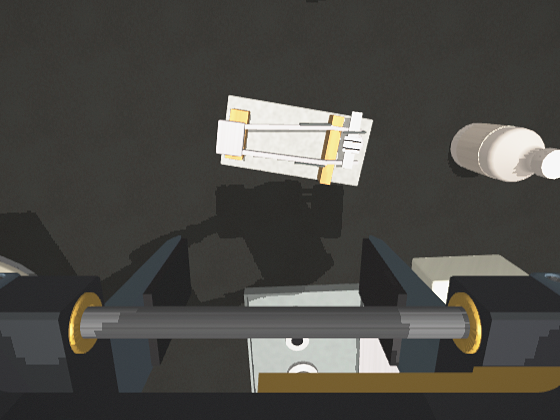

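View pics/b1.png

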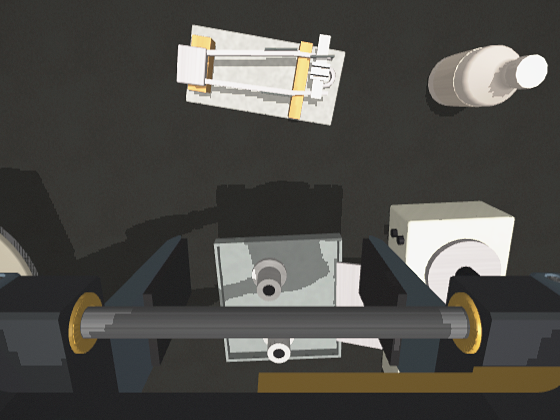

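View pics/b2.png

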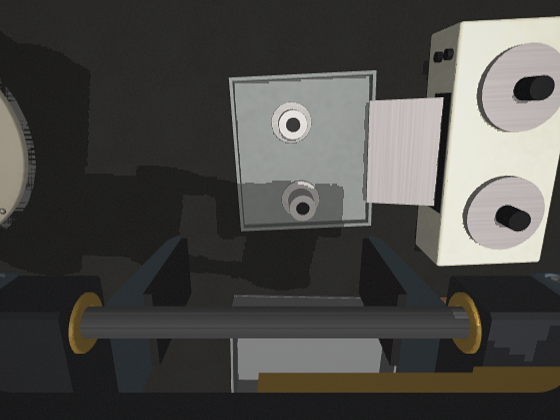

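View pics/b3.png

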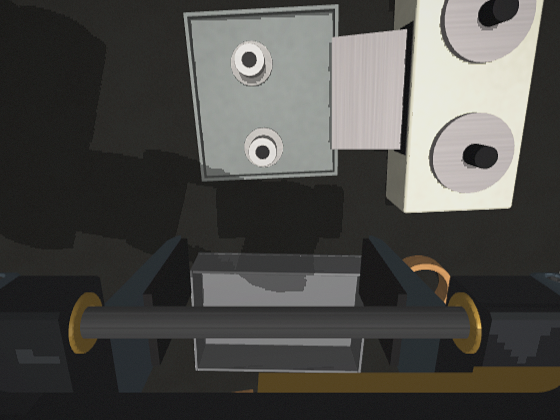

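```bash
python3 - <<'E'
from h import *
def bore(im,p,r=14):
    x,y=p;g=cv2.cvtColor(im,6)[y-r:y+r,x-r:x+r];m=(g<60).astype(np.uint8)
    n,l,s,c=cv2.connectedComponentsWithStats(m)
    k=l[r,r]; return c[k]+[x-r,y-r],s[k]
c2,i2=load("b2");c3,i3=load("b3")
for a,b in [((293,124),(249,60)),((302,208),(262,152))]:
    pa,sa=bore(i2,a);pb,sb=bore(i3,b); print(pa,sa,pb,sb,tri([(c2,pa),(c3,pb)]))
for a,b in [((231,79),(185,13)),((376,71),(337,6)),((371,226),(337,176)),((242,231),(202,180))]:
    print("tray",tri([(c2,a),(c3,b)]))
arm.move_to((.52,-.32,.28),Rz(90)); snap("wrist","b4")
arm.move_to((.52,-.24,.28),Rz(90)); snap("wrist","b5"); print(arm.current_t())
E
```

```text
[292.99029126 124.70873786] [  8   8  13  13 103] [248.41842105  59.50526316] [  0   0  28  28 760] (array([0.49157746, 0.02862858, 0.05613904]), [0.0002860962041004871, 0.0002860962041004783])
[302.31034483 208.09482759] [  8   9  13  11 116] [262.046875 151.65625 ] [  8   8  13  13 128] (array([ 0.50535797, -0.07350306,  0.05467972]), [6.173895614463621e-05, 6.173895614457828e-05])
tray (array([0.41782648, 0.08061042, 0.02715892]), [6.902683646199345e-05, 6.902683646205858e-05])
tray (array([0.59301214, 0.0898828 , 0.02042568]), [0.0006850412419712879, 0.0006850412419712277])
tray (array([ 0.60318327, -0.1096101 ,  0.02147964]), [0.0004581684605667311, 0.0004581684605667632])
tray (array([ 0.42622595, -0.11348006,  0.03016996]), [3.9396136695346665e-05, 3.939613669538083e-05])
5.0667
```

View pics/b4.png

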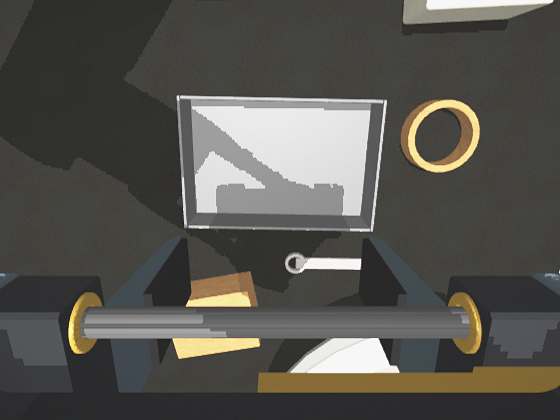

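View pics/b5.png

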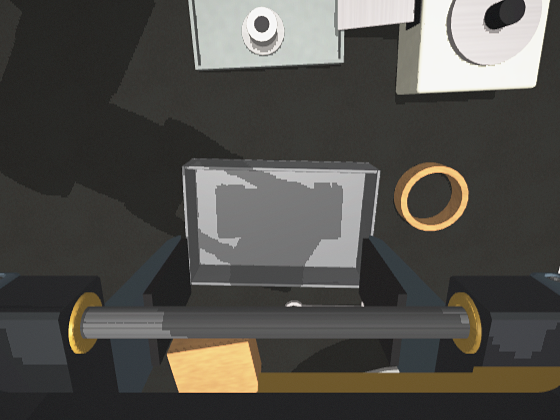

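```bash
python3 - <<'E'
from h import *
_,a=load("b4");_,b=load("b5")
A=cv2.resize(a[85:240,165:400],None,fx=1.7,fy=1.7*1.1);
v=np.hstack([cv2.resize(a[85:240,165:400],(400,264)),cv2.resize(b[150:305,165:400],(400,264))])
cv2.imwrite("pics/b45.png",v)
c4,c5=load("b4")[0],load("b5")[0]
for p,q in [((178,97),(183,166)),((386,100),(380,169)),((371,231),(363,288)),((187,230),(190,285))]: print(tri([(c4,p),(c5,q)]), onz(c4,p,.06).round(3),onz(c5,q,.06).round(3))
E
```

```text
(array([ 0.40822449, -0.23015853,  0.05125545]), [7.311794276184395e-05, 7.311794276191279e-05]) [ 0.411 -0.23   0.06 ] [ 0.41  -0.229  0.06 ]
(array([ 0.64989506, -0.23322208,  0.05050537]), [0.0003128668879134036, 0.0003128668879135481]) [ 0.647 -0.233  0.06 ] [ 0.647 -0.231  0.06 ]
(array([ 0.63937146, -0.38972859,  0.06552629]), [0.0015315774252951677, 0.0015315774252950389]) [ 0.643 -0.392  0.06 ] [ 0.639 -0.393  0.06 ]
(array([ 0.40542693, -0.39529507,  0.04793741]), [0.0005558114875139521, 0.0005558114875139604]) [ 0.409 -0.391  0.06 ] [ 0.408 -0.389  0.06 ]
```

View pics/b45.png

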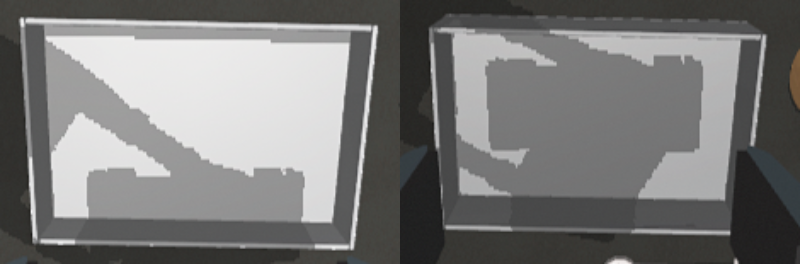

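```bash
cat >> h.py <<'E'
def pick(x,y):
    R=Rz(90); arm.move_to((x,y,.11),R); arm.move_l((x,y,.021),R,feed=.12)
    f0=np.array(arm.current_force()); arm.grip(0.0); print("w",arm.current_width(),"t",arm.current_t())
    arm.move_l((x,y,.14),R,feed=.2); arm.sleep(.1); print("dF",np.round(np.array(arm.current_force())-f0,2),"w",arm.current_width())
def place(x,y,z0=.024):
    R=Rz(90); arm.move_to((x,y,.14),R); arm.move_l((x,y,.035),R,feed=.12); arm.sleep(.1); f0=np.array(arm.current_force())
    z=.035
    while z>.014:
        z-=.0015; arm.move_l((x,y,z),R,feed=.03)
        df=np.array(arm.current_force())-f0
        if df[2]>1.0: break
    print("contact z",z,df.round(2),"w",arm.current_width(),"t",arm.current_t())
    arm.grip(0.055); arm.move_l((x,y,.13),R,feed=.2); print("t",arm.current_t())
E
python3 - <<'E'
from h import *
c4,c5=load("b4")[0],load("b5")[0]
print(tri([(c4,(196.7,212.5)),(c5,(199,264.6))]),tri([(c4,(360.6,215.4)),(c5,(363.6,267.5))]))
arm.grip(.07)
pick(.5053,-.0745)
snap("wrist","c0")
E
```

```text
(array([ 0.41040052, -0.38394269,  0.00807935]), [0.0005948601392874119, 0.0005948601392873441]) (array([ 0.64602438, -0.38667691,  0.01125441]), [0.00541348255858047, 0.005413482558580573])
w 0.03145447886928842 t 8.1083
dF [-1.61  0.62 -1.3 ] w 0.031841959413789575
```

View pics/c0.png

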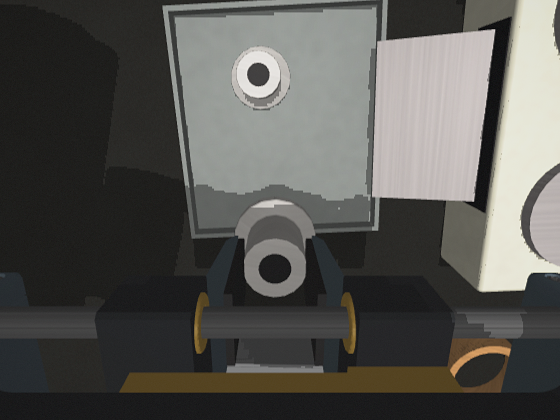

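```bash
python3 - <<'E'
from h import *
place(.587,-.311)
snap("wrist","c1")
E
```

```text
contact z 0.01999999999999999 [-3.19  1.25 12.52] w 0.03193442203019537 t 13.6083
t 14.8583
```

View pics/c1.png

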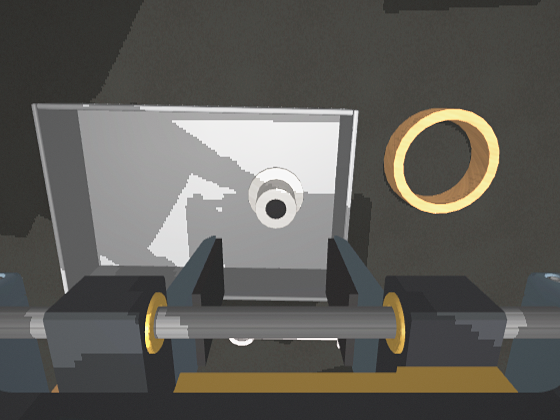

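```bash
python3 - <<'E'
from h import *
arm.grip(.07)
pick(.4912,.0285)
place(.467,-.311)
snap("wrist","c2")
E
```

```text
w 0.03162325860711721 t 18.25
dF [ 0.08  1.48 -0.75] w 0.0319959802963919
contact z 0.028999999999999998 [ 1.01 -0.94  1.18] w 0.032163504574440435 t 22.5
t 23.7083
```

View pics/c2.png

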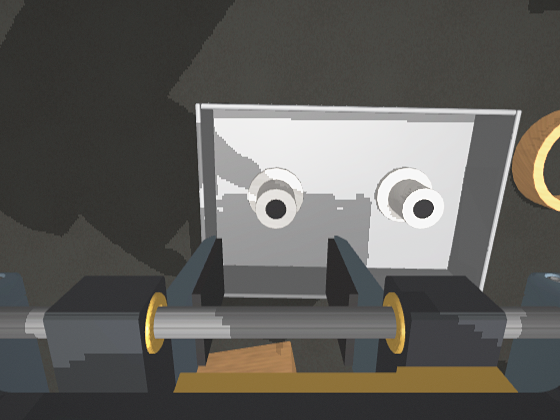

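Both hubs stand in the tote, bores at (275,208) and (423,208). The second was released about 8 mm early because force noise tripped the contact check, but it stands upright. Next I take closer views of the tweezers.

```bash
python3 - <<'E'
from h import *
arm.move_to((.42,.29,.19),Rz(-7)); snap("wrist","d0"); 
arm.move_to((.47,.29,.19),Rz(-7)); snap("wrist","d1"); print(arm.current_t(),arm.current_joint_positions())
for n in ["d0","d1"]:
    _,i=load(n); cv2.imwrite(f"pics/{n}z.png",cv2.resize(i[0:300,130:430],(800,600) if 0 else (600,600),interpolation=cv2.INTER_CUBIC))
E
```

```text
26.7083 [2.54322883e+01 2.22275211e+01 8.71788773e+01 4.33851360e-03
 7.06378844e+01 1.22479334e+02]
```

View pics/d0z.png

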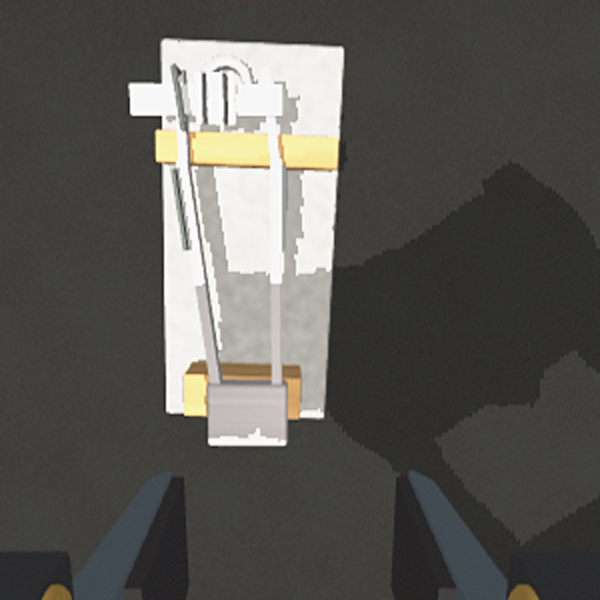

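View pics/d1z.png

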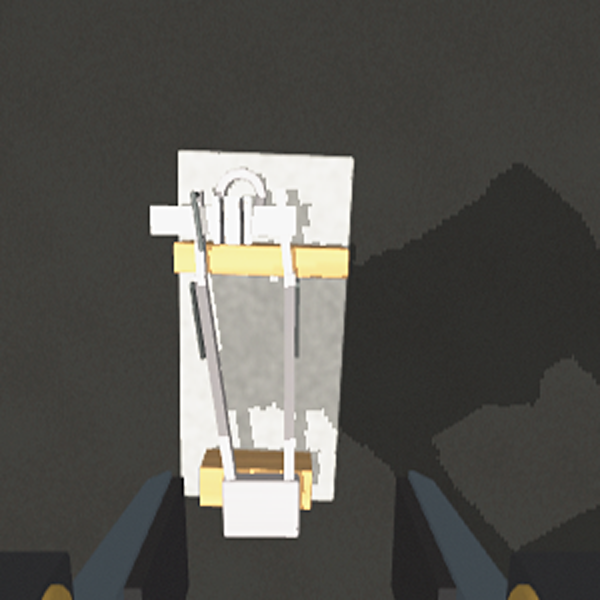

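```bash
python3 - <<'E'
from h import *
c0,c1=load("d0")[0],load("d1")[0]
u=lambda p:(p[0]/2+130-.25,p[1]/2-.25)
for n,p,q in [("tail FL",(208,384),(222,482)),("tail FR",(287,382),(298,480)),("tail BL",(208,445),(224,537)),("tail BR",(287,445),(299,537)),
 ("bar LF",(129,84),(150,206)),("bar LB",(130,115),(150,235)),("bar RF",(285,84),(295,206)),("nutfront",(225,52),(240,167)),
 ("blkF L",(156,130),(174,242)),("blkF R",(338,136),(348,247))]:
    X,r=tri([(c0,u(p)),(c1,u(q))]); print(n,X.round(4),np.round(r,4),onz(c0,u(p),.0545).round(4)[:2],onz(c1,u(q),.0545).round(4)[:2])
E
```

```text
tail FL [0.4253 0.3288 0.059 ] [0.0004 0.0004] [0.4243 0.329 ] [0.4236 0.3299]
tail FR [0.4217 0.2908 0.059 ] [0.0003 0.0003] [0.4206 0.2906] [0.4199 0.2913]
tail BL [0.3937 0.3334 0.0564] [0.0002 0.0002] [0.3931 0.3339] [0.3928 0.3335]
tail BR [0.3888 0.2945 0.0561] [0. 0.] [0.3883 0.2946] [0.388  0.2946]
bar LF [0.5608 0.3422 0.054 ] [0.0001 0.0001] [0.5607 0.3422] [0.5608 0.342 ]
bar LB [0.5482 0.3439 0.056 ] [0.0001 0.0001] [0.5484 0.3441] [0.5482 0.3443]
bar RF [0.5527 0.2759 0.0534] [0.0008 0.0008] [0.5525 0.2751] [0.5527 0.2767]
nutfront [0.5739 0.3009 0.0239] [0. 0.] [0.568  0.2991] [0.5723 0.299 ]
blkF L [0.5432 0.337  0.0354] [0. 0.] [0.541  0.3339] [0.5438 0.3339]
blkF R [0.5304 0.2531 0.0344] [0.0001 0.0001] [0.5288 0.2545] [0.5317 0.2546]
```

```bash
python3 - <<'E'
from h import *
c0,c1=load("d0")[0],load("d1")[0]
u=lambda p:(p[0]/2+130-.25,p[1]/2-.25)
U=np.array([.9925,-.1219]);N=np.array([.1219,.9925])
def f(c,p,z): X=onz(c,u(p),z)[:2]; return (1e3*np.array([X@U-.3705,X@N-.3593])).round(1)
for nm,c,ps in [("d0",c0,{"line1":(207,98),"line2":(228,98)}),("d1",c1,{"line1":(222,218),"line2":(243,218)})]:
    for k,p in ps.items(): print(nm,k,f(c,p,.058))
print("ptr",f(c0,(178,75),.0625),f(c1,(196,200),.0625))
print("plateR d1",f(c1,(298,283),.058),f(c1,(298,356),.058),"plateL",f(c1,(192,283),.058),f(c1,(200,357),.058))
for d in ["d0","d1"]:
    _,i=load(d); y=30 if d=="d0" else 88
    cv2.imwrite(f"pics/{d}m.png",cv2.resize(i[y:y+50,185:285],(800,400),interpolation=cv2.INTER_CUBIC))
E
```

```text
d0 line1 [138.3  14.7]
d0 line2 [138.3   5.6]
d1 line1 [139.2  15.6]
d1 line2 [139.2   6.1]
ptr [146.5  26.1] [146.9  26.5]
plateR d1 [110.2 -18.8] [ 75.8 -18.8] plateL [110.2  30.4] [75.3 28. ]
```

View pics/d1m.png

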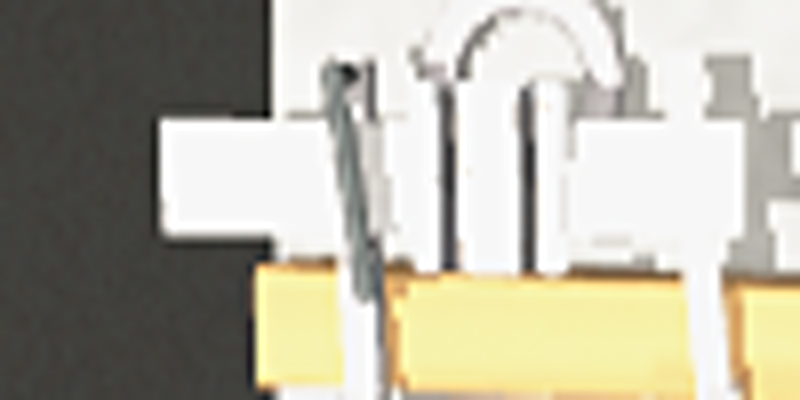

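```bash
python3 - <<'E'
from h import *
U=np.array([.9925,-.1219]);N=np.array([.1219,.9925]);R=Rz(-7)
p=.4635*U+(.3593+.0025)*N
arm.grip(.075)
arm.move_to((*p,.10),R); arm.move_l((*p,.030),R,feed=.1)
for w in [.046,.041]:
    arm.grip(w); arm.sleep(.2); print(w,arm.current_width(),arm.current_force(),arm.current_t())
snap("wrist","e0")
_,i=load("e0");cv2.imwrite("pics/e0z.png",cv2.resize(i[0:300,130:430],(600,600),interpolation=cv2.INTER_CUBIC))
E
```

```text
0.046 0.04601978774256618 [-0.10419554  3.51633902  6.20024334] 29.3583
0.041 0.040806120824595296 [-0.12800884 -0.29404743  7.59165837] 29.8667
```

View pics/e0z.png

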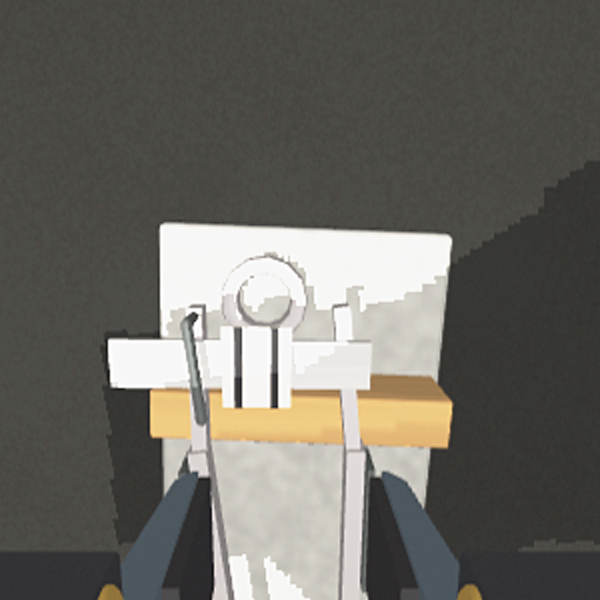

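```bash
python3 - <<'E'
from h import *
_,i=load("e0");cv2.imwrite("pics/e0y.png",cv2.resize(i[140:340,170:370],(600,600),interpolation=cv2.INTER_CUBIC))
snap("side","e0s");_,i=load("e0s");cv2.imwrite("pics/e0sy.png",cv2.resize(i[110:260,160:310],(600,600),interpolation=cv2.INTER_CUBIC))
E
```

```text
(no output)
```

View pics/e0y.png

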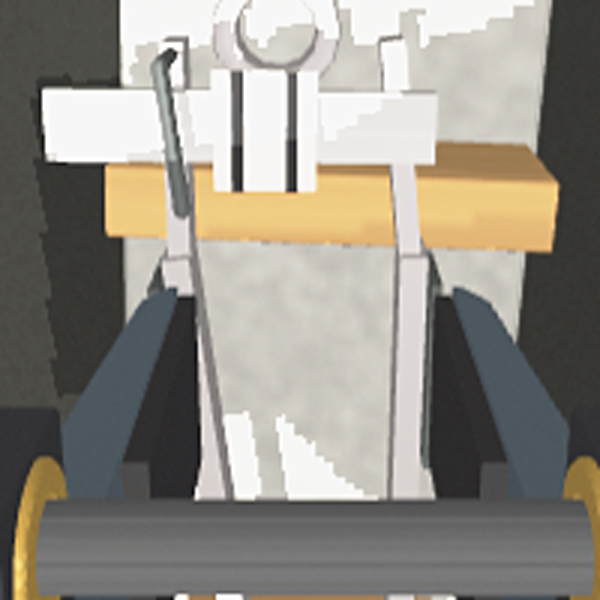

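View pics/e0sy.png

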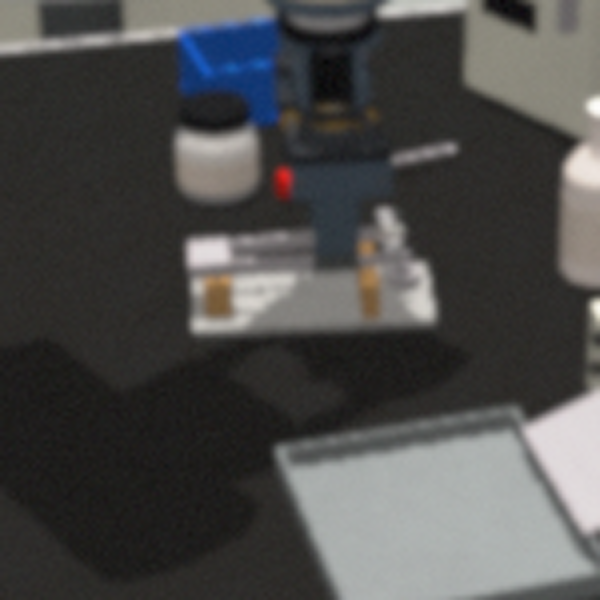

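```bash
python3 - <<'E'
from h import *
c,_=load("e0")
U=np.array([.9925,-.1219]);N=np.array([.1219,.9925])
u=lambda p:(p[0]/3+170-.33,p[1]/3+140-.33)
def f(p,z): X=onz(c,u(p),z)[:2]; return (1e3*np.array([X@U-.3705,X@N-.3593])).round(1)
for n,p,z in [("ptr front",(163,62),.0625),("ptr mid",(172,125),.0625),("ptr back",(182,212),.0625),("l1",(238,130),.058),("l2",(292,130),.058),("barL",(43,125),.055),("barR",(436,125),.055),
 ("plateR frontcorner",(428,256),.058),("plateR out",(432,460),.058),("legL front",(163,258),.058),("legL inner@front",(191,262),.058),("legR inner",(400,256),.058),
 ("tipL in",(186,60),.05),("tipR in",(381,60),.05)]: print(n,f(p,z))
E
```

```text
ptr front [150.1  26.1]
ptr mid [139.9  25.1]
ptr back [125.3  24. ]
l1 [138.1  14.8]
l2 [138.1   5.8]
barL [138.3  47.8]
barR [138.3 -18.4]
plateR frontcorner [116.  -17.4]
plateR out [ 76.5 -19.4]
legL front [115.6  28.1]
legL inner@front [114.9  23.3]
legR inner [116.  -12.6]
tipL in [148.5  24. ]
tipR in [148.5  -9.2]
```

```bash
python3 - <<'E'
from h import *
print(arm.current_ee_pos(),arm.current_width(),arm.current_force(),arm.current_torque(),arm.current_t())
c,_=load("e0");R=Rz(-7);p=np.array(arm.current_ee_pos())
for y in [.0204,-.0204]:
  for x in [.016,-.016]:
    for z in [0,-.0188,-.03]: print(x,y,z,proj(c,p+np.array(arm.current_tool_rot())@[x,y,z]).round(1))
snap("wrist","e1")
_,i=load("e1");cv2.imwrite("pics/e1y.png",cv2.resize(i[140:340,170:370],(600,600),interpolation=cv2.INTER_CUBIC))
E
```

```text
[0.50455379 0.30253016 0.03035317] 0.04126834116579888 [ 0.49012731 -0.0751272   7.64016813] [-0.03198214  0.01856689 -0.00829904] 29.9667
0.016 0.0204 0 [308.1 220. ]
0.016 0.0204 -0.0188 [311.2 231. ]
0.016 0.0204 -0.03 [313.4 238.7]
-0.016 0.0204 0 [306.6 268.6]
-0.016 0.0204 -0.0188 [309.5 283.5]
-0.016 0.0204 -0.03 [311.4 293.7]
0.016 -0.0204 0 [239.7 219.9]
0.016 -0.0204 -0.0188 [236.4 231. ]
0.016 -0.0204 -0.03 [234.1 238.6]
-0.016 -0.0204 0 [241.2 268.6]
-0.016 -0.0204 -0.0188 [238.2 283.5]
-0.016 -0.0204 -0.03 [236.1 293.7]
```

View pics/e1y.png

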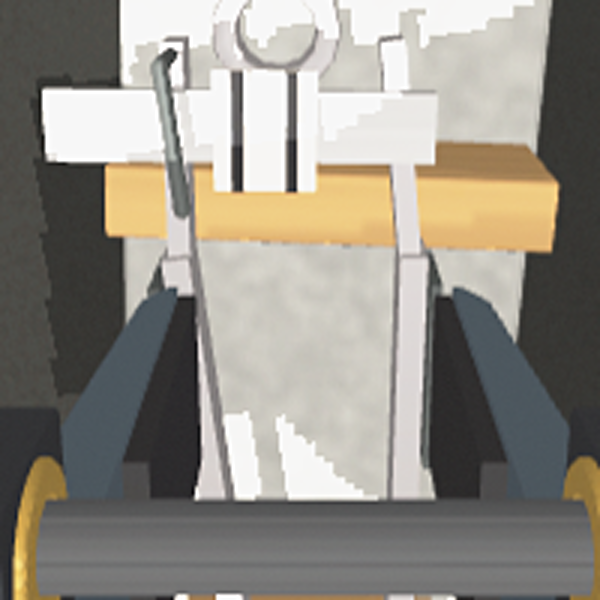

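```bash
python3 - <<'E'
from h import *
U=np.array([.9925,-.1219]);N=np.array([.1219,.9925])
def f(c,p,z): X=onz(c,p,z)[:2]; return (1e3*np.array([X@U-.3705,X@N-.3593])).round(1)
c,_=load("e1");u=lambda p:(p[0]/3+170-.33,p[1]/3+140-.33)
print("e1")
for p in [(163,258),(191,262),(197,300),(196,400),(213,400),(203,490),(228,490),(172,258),(217,590),(242,590)]: print(p,f(c,u(p),.054))
c,_=load("d1");u=lambda p:(p[0]/2+130-.25,p[1]/2-.25)
print("d1")
for p in [(197,284),(208,284),(205,356),(216,356),(222,440),(230,440),(192,284),(200,356)]: print(p,f(c,u(p),.054))
E
```

```text
e1
(163, 258) [114.2  28.8]
(191, 262) [113.4  23.8]
(197, 300) [106.2  23. ]
(196, 400) [86.5 23.8]
(213, 400) [86.5 20.7]
(203, 490) [67.7 23.1]
(228, 490) [67.7 18.4]
(172, 258) [114.2  27.2]
(217, 590) [45.5 21.1]
(242, 590) [45.5 16.2]
d1
(197, 284) [109.4  28.6]
(208, 284) [109.3  23.4]
(205, 356) [75.  26.1]
(216, 356) [75.  20.8]
(222, 440) [32.1 19.1]
(230, 440) [32.1 15.1]
(192, 284) [109.4  30.9]
(200, 356) [75.  28.5]
```

```bash
python3 - <<'E'
from h import *
arm.grip(.037); arm.sleep(.2); print(arm.current_width(),np.round(arm.current_force(),2),arm.current_t())
snap("wrist","e2")
_,i=load("e2");cv2.imwrite("pics/e2y.png",cv2.resize(i[140:340,170:370],(600,600),interpolation=cv2.INTER_CUBIC))
E
```

```text
0.03738493803201171 [ 0.58 -4.81  9.29] 30.5083
```

View pics/e2y.png

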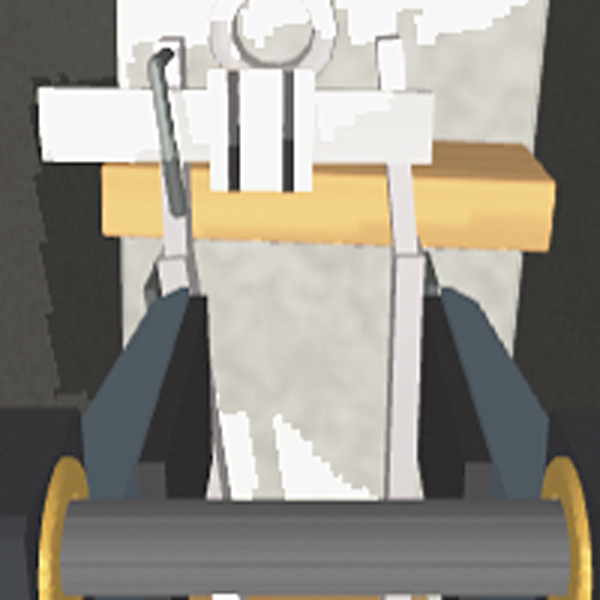

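```bash
python3 - <<'E'
from h import *
c,im=snap("side","e2s")
p=np.array(arm.current_ee_pos());Rt=np.array(arm.current_tool_rot())
i=im[140:215,195:295].copy();k=8
i=cv2.resize(i,None,fx=k,fy=k,interpolation=cv2.INTER_CUBIC)
for y in (.0187,-.0187,-.03):
  for x in (.016,-.016):
    for z in (0,-.028):
      q=proj(c,p+Rt@[x,y,z]); cv2.circle(i,tuple(int(v) for v in (q-[195,140])*k+k/2),3,(0,0,255) if z==0 else (0,255,0),-1)
U=np.array([.9925,-.1219]);N=np.array([.1219,.9925])
for x,y in [(75,-19),(111,-19),(75,29),(111,32),(150,-10),(-22,-20)]:
  for z in (.04,.058):
    h=(.3705+x/1e3)*U+(.3593+y/1e3)*N; q=proj(c,[*h,z]); cv2.circle(i,tuple(int(v) for v in (q-[195,140])*k+k/2),3,(255,0,255),-1)
cv2.imwrite("pics/e2sy.png",i)
E
```

```text
(no output)
```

View pics/e2sy.png

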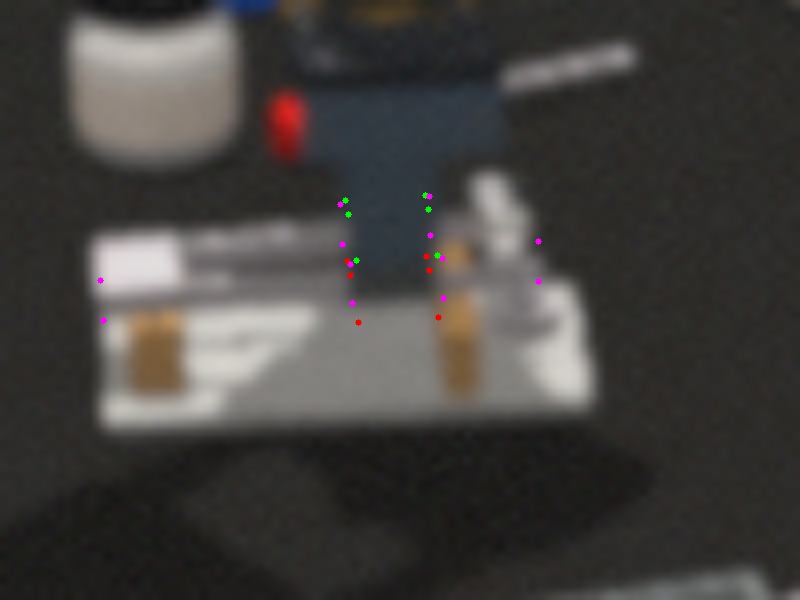

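```bash
python3 - <<'E'
from h import *
c,im=load("e2s");c1,_=load("d1");c0,_=load("d0")
k=8;i=cv2.resize(im[140:215,195:295],None,fx=k,fy=k,interpolation=cv2.INTER_CUBIC)
u=lambda p:(p[0]/2+130-.25,p[1]/2-.25)
def dot(X,col): 
    q=proj(c,X); cv2.circle(i,tuple(int(v) for v in (q-[195,140])*k+k/2),4,col,-1)
for p,q,z in [((163,39),(179,150),.008),((343,46),(354,156),.008),((325,418),(333,500),.008),((156,130),(174,242),.04),((338,136),(348,247),.04),((340,168),(348,277),.04)]:
    a=onz(c0,u(p),z);b=onz(c1,u(q),z);t,_=tri([(c0,u(p)),(c1,u(q))]);print(a.round(4),b.round(4),t.round(4)); dot((a+b)/2,(0,0,255) if z<.02 else (0,255,0))
for X in [(.3883,.2946,.054),(.3937,.3334,.054),(.4210,.2908,.054),(.5608,.3422,.055),(.5527,.2759,.055)]: dot(X,(255,0,255))
cv2.imwrite("pics/e2sz.png",i)
E
```

```text
[0.5863 0.3308 0.008 ] [0.5866 0.3313 0.008 ] [0.5868 0.3314 0.0058]
[0.5727 0.2445 0.008 ] [0.5729 0.2438 0.008 ] [0.573  0.244  0.0061]
[0.3857 0.2734 0.008 ] [0.3862 0.2741 0.008 ] [0.3846 0.2737 0.0044]
[0.5427 0.3362 0.04  ] [0.5433 0.3363 0.04  ] [0.5432 0.337  0.0354]
[0.5299 0.2534 0.04  ] [0.5308 0.2535 0.04  ] [0.5304 0.2531 0.0344]
[0.516  0.2539 0.04  ] [0.5166 0.2549 0.04  ] [0.5162 0.2541 0.0361]
```

View pics/e2sz.png

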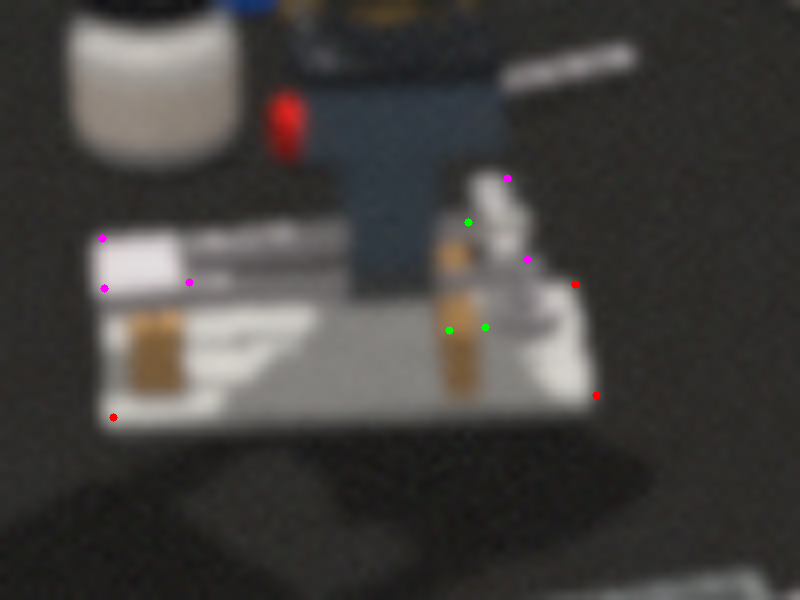

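```bash
python3 - <<'E'
from h import *
c,im=load("c2");Rt=Rz(90);p=np.array([.467,-.311,.13])
i=im.copy()
for y in (.0275,-.0275):
  for x in (.016,-.016):
    for z,col in ((0,(0,0,255)),(-.0188,(0,255,0)),(-.03,(255,0,0))):
      q=proj(c,p+Rt@[x,y,z]);print(x,y,z,q.round(1)); cv2.circle(i,tuple(int(v) for v in q),2,col,-1)
cv2.imwrite("pics/c2m.png",cv2.resize(i[190:370,170:380],None,fx=3,fy=3,interpolation=cv2.INTER_CUBIC))
E
```

```text
0.016 0.0275 0 [322.2 221. ]
0.016 0.0275 -0.0188 [326.7 232.2]
0.016 0.0275 -0.03 [329.8 239.9]
-0.016 0.0275 0 [320.2 269.7]
-0.016 0.0275 -0.0188 [324.3 284.8]
-0.016 0.0275 -0.03 [327.1 295.1]
0.016 -0.0275 0 [229.7 221. ]
0.016 -0.0275 -0.0188 [225.5 232.2]
0.016 -0.0275 -0.03 [222.7 239.9]
-0.016 -0.0275 0 [231.6 269.7]
-0.016 -0.0275 -0.0188 [227.8 284.8]
-0.016 -0.0275 -0.03 [225.2 295.1]
```

View pics/c2m.png

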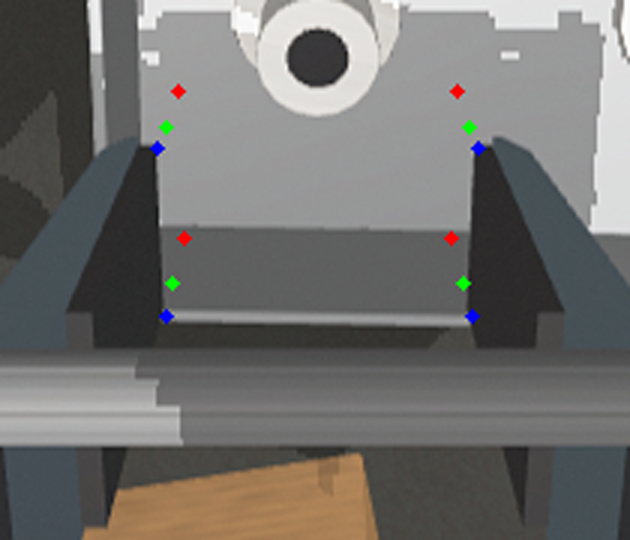

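The projected TCP lies about 30 mm beyond the visible finger ends: the blue dots at −30 mm sit exactly on the finger ends. The fingers closed on top of the grip plates, so the true fingertips are about 28–30 mm above the reported TCP. I back off and go down by that much.

```bash
python3 - <<'E'
from h import *
U=np.array([.9925,-.1219]);N=np.array([.1219,.9925]);R=Rz(-7)
p=.4635*U+(.3593+.0025)*N
arm.move_l((*p,.055),R,feed=.1); arm.grip(.075); arm.sleep(.1); f0=np.array(arm.current_force()); print("free",f0.round(2))
snap("wrist","f0")
for z in [.03,.015,.003]:
    arm.move_l((*p,z),R,feed=.08); print(z,(np.array(arm.current_force())-f0).round(2),np.round(arm.current_ee_pos(),4))
for w in [.052,.047]:
    arm.grip(w); arm.sleep(.15); print(w,arm.current_width(),(np.array(arm.current_force())-f0).round(2),arm.current_t())
snap("wrist","f1")
a=load("f0")[1];b=load("f1")[1]
cv2.imwrite("pics/f01.png",np.hstack([cv2.resize(x[100:340,170:370],(400,480),interpolation=cv2.INTER_CUBIC) for x in(a,b)]))
E
```

```text
free [0.51 0.36 0.03]
0.03 [-0.6  -0.5   0.68] [0.5039 0.3025 0.0297]
0.015 [-1.16 -0.5   0.34] [0.5039 0.3025 0.0147]
0.003 [-1.32 -0.08 -0.11] [0.504  0.3025 0.0029]
0.052 0.05205082122437474 [0.02 0.18 0.02] 33.6833
0.047 0.04678341236276581 [-0.64 -1.99  2.52] 34.1417
```

View pics/f01.png

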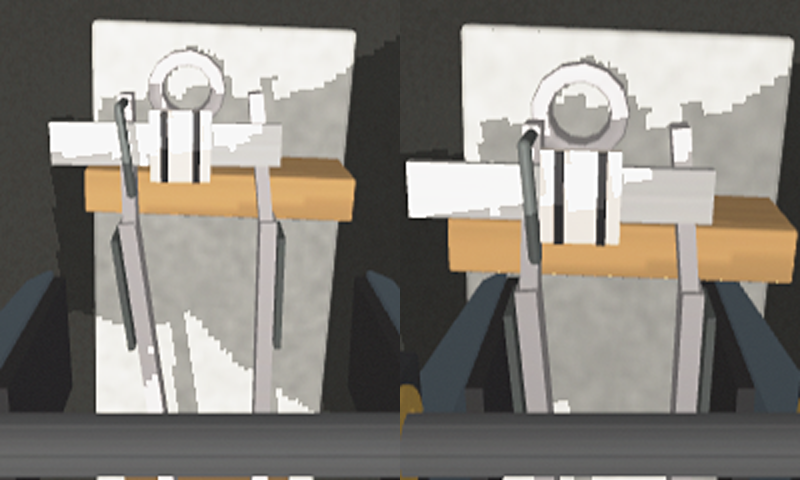

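```bash
cat >> h.py <<'E'
def gap(fn):
    c,im=snap("wrist",fn)
    cv2.imwrite(f"pics/{fn}z.png",cv2.resize(im[120:270,200:350],(600,600),interpolation=cv2.INTER_CUBIC))
    return c,im
E
python3 - <<'E'
from h import *
R=Rz(-7)
arm.grip(.040); arm.sleep(.1); print(arm.current_width())
p=np.array(arm.current_ee_pos()); f0=np.array(arm.current_force())
U=np.array([.9925,-.1219]);N=np.array([.1219,.9925]);p=.4635*U+(.3593+.0025)*N
arm.move_l((*p,.02),R,feed=.04); arm.move_l((*p,.12),R,feed=.1); arm.sleep(.2)
print(arm.current_width(),(np.array(arm.current_force())-f0).round(2),arm.current_t())
gap("g0")
E
```

```text
0.04012633025057357
0.039681415806911674 [-0.34  0.55 -1.62] 36.5583
```

View pics/g0z.png

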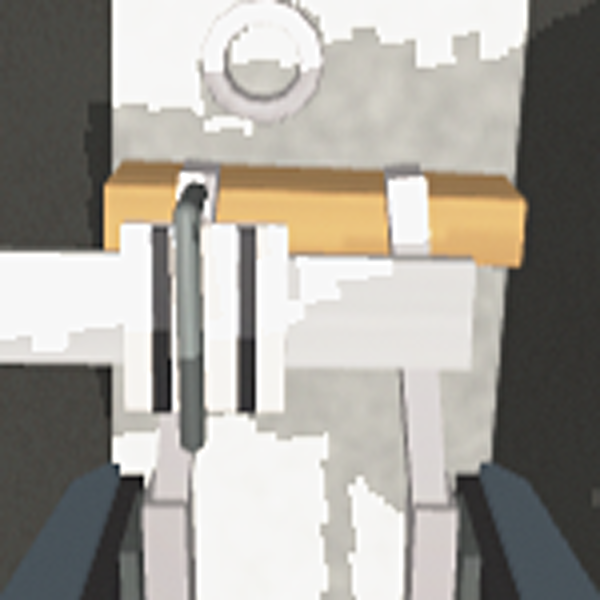

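View pics/g0.png

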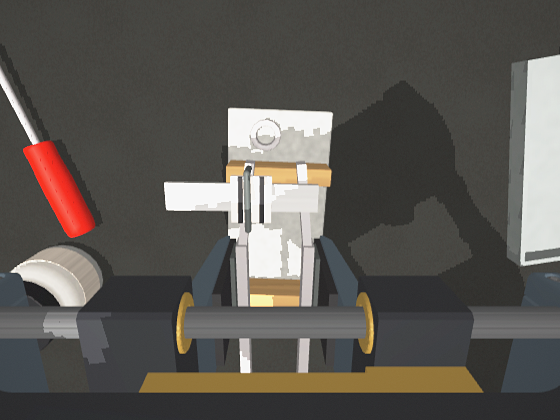

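```bash
python3 - <<'E'
from h import *
R=Rz(-7)
arm.move_l((.455,.003,.12),R,feed=.12); arm.grip(.039); arm.sleep(.3)
print(arm.current_width(),arm.current_t(),np.round(arm.current_ee_pos(),4))
gap("g1"); snap("side","g1s"); snap("top","g1t")
a=load("g1s")[1][130:330,180:400];b=load("g1t")[1][170:290,210:420]
cv2.imwrite("pics/g1st.png",np.vstack([cv2.resize(a,(440,400)),cv2.resize(b,(440,200))]))
cv2.imwrite("pics/g1s2.png",cv2.resize(a,(800,600) if 0 else (660,600),interpolation=cv2.INTER_CUBIC))
E
```

```text
0.039188318705871285 39.8083 [0.455 0.003 0.12 ]
```

View pics/g1z.png

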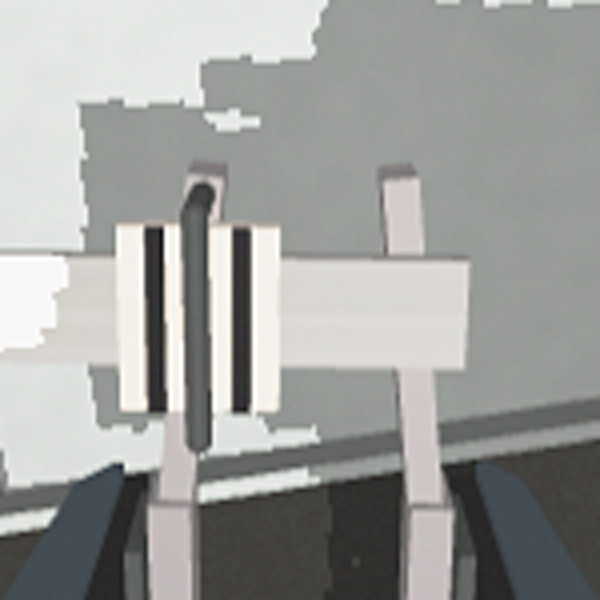

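View pics/g1.png

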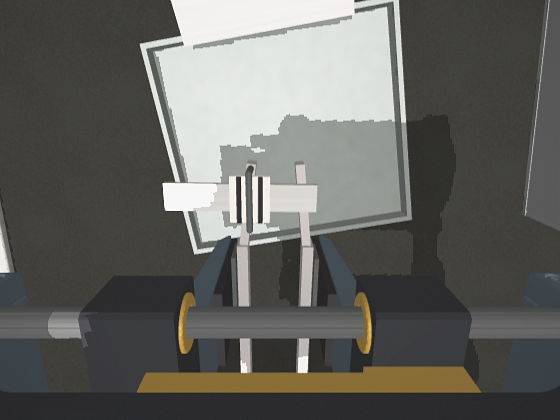

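View pics/g1s2.png

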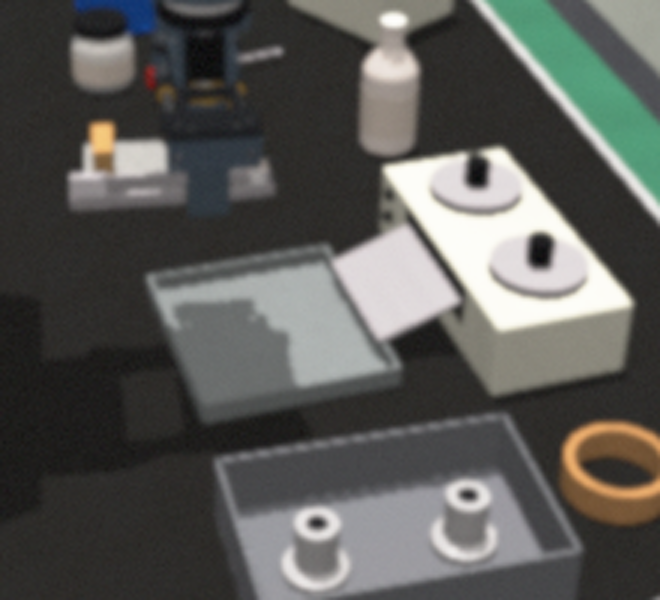

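```bash
python3 - <<'E'
from h import *
c,_=load("g1");s,_=load("g1s")
print(onz(c,(297,164),.163), onz(c,(274,195),.173))
b=load("g1t")[1]
cv2.imwrite("pics/g1t2.png",cv2.resize(b[170:290,200:420],(770,420),interpolation=cv2.INTER_CUBIC))
ct,cs=load("g1t")[0],s
# bar right end: side crop
print(arm.current_width(),np.abs(arm.current_dq()).max(),arm.current_t(),np.round(arm.current_force(),2))
gap("g2"); print(np.abs(load("g2")[1].astype(int)-load("g1")[1]).max())
E
```

```text
[ 0.51017282 -0.01426347  0.163     ] [ 0.49986019 -0.00269739  0.173     ]
0.03884527815467398 0.10587285104740511 39.9583 [-0.53 -0.15 -1.12]
61
```

View pics/g1t2.png

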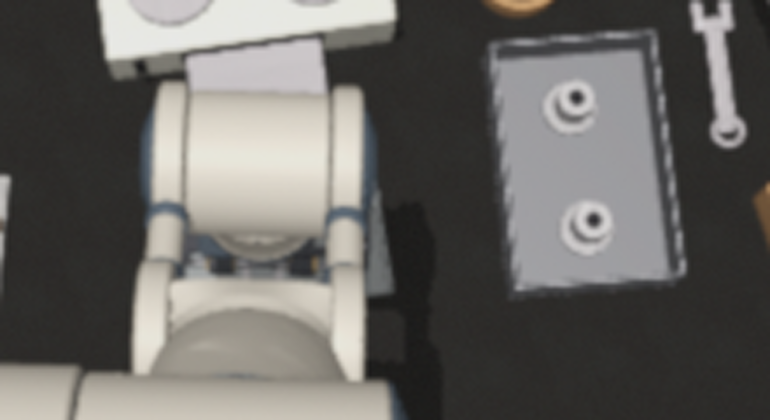

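```bash
python3 - <<'E'
from h import *
arm.sleep(.8); gap("g3"); print(arm.current_width(),arm.current_t(),(np.abs(load("g3")[1].astype(int)-load("g2")[1]).max(2)>40).sum())
E
```

```text
0.03931434300845974 40.8583 6
```

View pics/g3z.png

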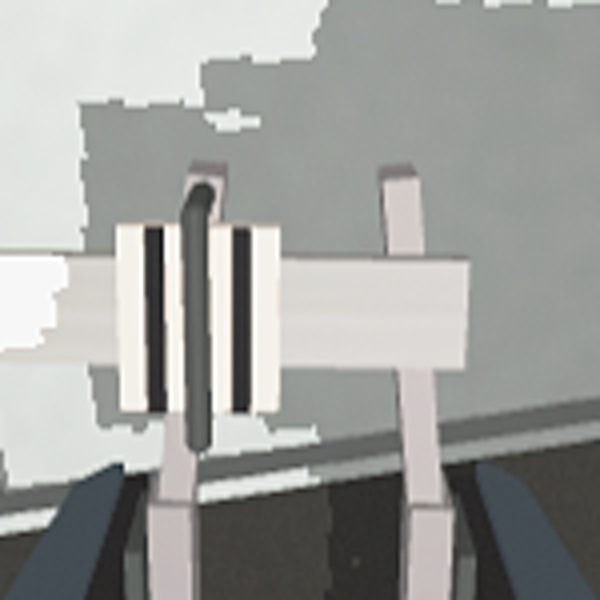

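The pointer (x≈196) stands midway between the lines (155 and 241), and nothing moved over the last 0.9 s. I hand the job in.

```bash
python3 - <<'E'
from rig import arm
print(arm.sign_off())
E
```

```text
the job is handed in; nothing more can be done
None
```

I moved both hubs into the tote, where they stand upright and released. The arm now holds the tweezers level over the emptied catch tray, and I handed the job in at about 41 s of 67.

**Last checks**
- **Gap:** the pointer is within about 0.3 mm of the marker's middle after correcting for viewing angle. Two wrist pictures 0.9 s apart agreed.
- **Position:** the fixed tip is at about (0.510, −0.014) m, near the tray's centre, roughly 0.16 m up. That height relies on the tool offset below and was not measured on its own. I judged "level" by eye from the side view.
- **Hubs and bystanders:** both hubs stood upright in the last top and side views. I saw no bystander displaced, but I did not measure their positions.

**What disagreed or went wrong**
- **Tool length:** the true fingertips are about 28–30 mm above the reported TCP. The first squeeze therefore closed on top of the grip plates with up to about 9 N on the wrist. I saw it in the pictures, lowered the grasp by that amount, and the second grasp held.
- **Hub grasps:** they used the uncorrected height, so the fingers held only about the top 3 mm of each boss.
- **Second hub:** force noise tripped the contact check and it was let go about 8 mm above the tote floor. That is well under the roughly 30 mm drop limit, and it stayed upright. It was released rather than fully set down, as the task asked.

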